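Zero the bar gauge on its master bar

ROBOT

A 6-joint arm with a two-finger parallel gripper is mounted at the origin on the work surface. World frame = base frame: x ahead of the robot, y to its left, z up, the work surface at z = 0. Lengths are in mm, angles in degrees, forces in N, time in s.
With the tool pointing down it reaches from about 350 to 850 mm from the base axis. Payload 8.1 kg.
Tool frame: the origin (TCP) lies on the centre line of the jaws, within the pads' length; the fingertips stand r.tip_extent ahead of it and the grasp point (between the pads) lies 8 mm behind it (r.tip_extent is the distance from the TCP to the fingertips, in mm); z points along the fingers, y is the direction in which the jaws open and shut (so a half turn about z gives the same grasp; the last joint's range is limited). The gripper opens to 85 mm and grips with 20 to 120 N. Pads are 22 mm wide; open, the fingers measure 114 mm over their backs; the gripper's body (76 mm by 85 mm) begins 54 mm behind the grasp point. The pads swing forward as they close: fully open they stand 13 mm farther back than shut.
Start: joints at [67.414, 7.471, 85.268, -0, 87.261, -4.893], TCP at [182.328, 571.631, 242.292] pointing down, gripper open.
Joint ranges: [-169.43, 169.43], [-51.17, 129.36], [1.28, 143.12], [-76.62, 256.62], [0, 156.53], [-152.29, 152.29]. Speed limits (degrees/s): [136.94, 136.94, 159.86, 180, 180, 180].

INTERFACE

Orientations are given as [roll, pitch, yaw] about the fixed x, y, z axes, in that order (R = Rz(yaw) Ry(pitch) Rx(roll)).
In Python, from bench import sense, optics, hand_in, spotter, r gives the robot as it stands.
- The arm moves only by the tool apply_moves, never from a script. Its argument "series" is a list of rows, each a list of 3 entries, a list of its own where there are three numbers: the opening, from 0 (shut) to 1 (fully open), then the shift along the world's x, y, z in m, then the turn about the world's z in rad. In form: [[grip, [x, y, z], turn], ...]. A call has 1 to 5 rows; each row is the pose to reach, as a shift and turn from the pose measured when the call began; what a row does not reach only later rows make up. A row lasts 1/8 s, in which the tool goes at most 62.5 mm and 10.7 degrees, less where a joint would pass 70% of its speed; a pose out of reach is approached as far as the arm can. A call with a gripper value outside its range is refused whole. The fingers move at their own pace and stop on an object; "grip_force" is the grip in N (left out, the last holds). Time passes only in rows, so rows that repeat a pose let the fingers close. It gives the time, the measured TCP pose, the force and the opening at its end, in the units of the state.
- sense(): the state, without advancing time (a new reading comes with each control period).
- optics.snapshot(name): name is "side" or "top"; returns a dict with "color" (400x640x3 uint8, blue, green, red), "intrinsics" (3x3 intrinsics, pixels), "rvec" (rotation vector, rad) and "tvec" (3), from world to camera coordinates, as OpenCV has them. Camera axes: x right, y down, z forward; pixel columns grow to the right and rows downward; lengths in mm; the calibration is good to about 2 mm. A picture is of the moment at which its call begins. There is no depth.
- hand_in(): hands the job in, once; it reports no verdict.
Trained networks look in a picture, given as the dict that the camera call returned (one of the last four; its "shot" number tells which), for a name from the list of things; names that differ only in an ending like _2 or _b are one class to them, and where a whole thing is asked for, a point or a joint stands for the part that bears it (a point fixed in the world has none). Each returns a list of dicts, best first, with "p" (0 to 1); they miss things now and then, are a little off and sometimes report something else, mostly with a low value. They report only what shows in the picture. A call takes as long as a camera call. They do not tell look-alikes from the thing itself.
- spotter.search_frame(picture, query): "xyz" ([x, y, z] in mm, in the coordinates of the camera as it stood for that picture, good to about 4 mm: the middle of the surface that is visible of it).
- spotter.masks_of(picture, query): "mask" (400x640 bool, what is visible of it).
The state is a dict: "time": time; "joint_pos": joint angles; "qd": joint speeds; "joint_efforts": joint torques, N m; "tool_pos": TCP position; "tcp_rot": TCP orientation; "ft_force": force on the tool from outside, world axes, zero at the start; "wrist_torque": the same for the moment, N m; "finger_gap": finger opening in mm.
Only numpy, scipy, OpenCV 4.12 (cv2) and the standard library are available. Lean on these libraries where they do the work, as an engineer would, in place of code of your own. Each camera call takes 0.05 s, during which the arm holds its last target.

TASK

Zero the gauge: push the loose master bar along the fixture plate, without lifting it off, until it lies snug against both the long fence and the short end stop. Then take the stylus from its holder, reach it down through the round hole in the readout box and press the recessed zero button fully down; finish there, with the stylus in the gripper, still holding the button down and the bar still against both stops. Leave the other things on the bench alone.

Things in the scene. Friction and masses are not known exactly. Their poses are not given: they have to be found in the camera images.
- fixture: Registering fixture, fixed to the bench, turned up to 0.3 rad: dark steel base plate 150 (x) x 240 (y) x 10 mm with two raised straight steel stops, the fence and the end stop, both 14 mm thick and rising 14 mm above the plate. Origin: centre of the plate's underside; top of the plate 10 mm above it.
- fence (a point): Middle of the fence's inner face, at the plate's top: x = +50, y = 0 mm in the fixture's frame. The fence is the long stop: 170 mm along y, on the far (+x) side.
- end_stop (a point): Middle of the end stop's inner face, at the plate's top: x = +8, y = +85 mm in the fixture's frame. The end stop is the short one: 60 mm along x, on the +y side.
- bar: Plain aluminium master bar, 32 (x) x 140 (y) x 22 mm, about 0.27 kg, lying loose and askew on the fixture plate, up to 50 mm short of each stop. Origin: centre of its underside; y along its length. Registered (one long side on the fence, +y end on the end stop) its origin is at x = +34, y = +15 mm in the fixture's frame, parallel to it; its top is 32 mm above the bench.
- holder: Plywood holder block for the stylus, fixed, 70 x 70 x 75 mm high, with one upright hole in the middle of its top. Origin: centre of its underside.
- stylus: The stylus, about 50 g, upright in the holder, tip down. Origin at the tip, z up along it. Round steel shank 7 mm thick, z = 0 to 60 mm; round black handle 15 mm thick, z = 60 to 115 mm, its shoulder resting on the holder's top (75 mm above the bench), the tip 15 mm above the bench in a loose hole about 11 mm wide. Lift it straight up at least 60 mm to free it.
- stylus_tip (a point): The point of the stylus's tip (same point as its origin).
- readout: Gauge readout box, fixed, grey plastic, 110 (x) x 140 (y) x 65 mm high, with a dark blank screen and one round hole in its top. Origin: centre of its underside. It and the stylus holder trade places between runs.
- aperture (a point): Centre of the round hole, 18 mm across, at the top face of the readout box (65 mm above the bench), at x = -20, y = -40 mm in the box's frame. The well goes straight down to the zero button, a white plastic disc nearly as wide as the well, whose top lies 22 mm below the box's top face when up.
- zero_button (a joint): Travel of the recessed zero button, m: 0 = up, 0.006 = fully down, against its stop. Spring: 1.5 N starts it moving, 4.5 N holds it fully down; it springs back up when let go.
- offcut: Bystander, loose: short square steel block, 30 x 90 x 30 mm, lying beyond the fixture. Leave it alone.
- screwdriver: Bystander, loose: screwdriver lying in front of the fixture, on the robot's side. Leave it alone.
- tape: Bystander, loose: roll of paper tape, 90 mm across and 25 mm high, lying flat beyond the readout box. Leave it alone.
- bushing: Bystander, loose: brass bushing, 40 mm across and 22 mm high, beyond the stylus holder. Leave it alone.
There are look-alikes about, which are no part of the job. There is more than one size of the bar; the job needs the largest.

How it is judged:
By the outcome, as a careful person would: the job done as asked, in the order asked, and still so for the second after the job is handed in, while the arm keeps its last pose, push and grip.
It also fails if it takes over 66 s, if anything falls off the work surface, if the arm or the gripper's body presses on something with over 40 N, if the wrist force passes 120 N, or if a joint passes its speed limit or range.

## Working session

There is one attempt and no reset: what is moved stays moved. The work goes in short steps, Python scripts to look and compute and a tool call to move; the robot and the scene stay as the last step left them, time stands still between calls to the robot, and variables do not carry over. Pictures are saved under pics/ and viewed, and the job is handed in when it is done.

Besides the shell and the picture viewer there is one more tool, called after ">>>" by a JSON object that holds its "api" and its "payload", one argument or row to a line. apply_moves: Moves the arm, as the interface text tells. Its arguments: {"type":"object","properties":{"series":{"type":"array"},"grip_force":{"type":"number"}},"required":["series"]}

```bash
mkdir -p pics; python3 - <<'E'
from bench import sense, optics, spotter, r
import cv2
print(sense()); print([a for a in dir(r) if a[0]!='_'], r.tip_extent)
import pickle
for n in ("side","top"):
    p=optics.snapshot(n); cv2.imwrite(f"pics/{n}0.png",p["color"]); pickle.dump(p,open(f"{n}0.pkl","wb"))
    print(n,p["intrinsics"],p["rvec"],p["tvec"],p.keys())
E
```

```text
{'time': 0.0, 'joint_pos': array([ 6.74142212e+01,  7.51436655e+00,  8.53311501e+01, -1.17321103e-03,
        8.72603645e+01, -4.89206269e+00]), 'qd': array([ 0.00934744,  0.04025386, -0.03825689,  0.00818639,  0.10178505,
       -0.00859063]), 'joint_efforts': array([ 1.99149408e-04, -5.69406581e+01, -5.00542653e+01, -1.61607145e-04,
        1.49237568e-02, -2.85123626e-06]), 'tool_pos': array([182.12647856, 571.128564  , 241.23420379]), 'tcp_rot': array([-1.79894405e+02, -7.86192840e-03,  1.62306334e+02]), 'ft_force': array([ 0.94809932, -0.15772063, -0.09123686]), 'wrist_torque': array([ 0.01812432, -0.03485122,  0.0694927 ]), 'finger_gap': 85.23795700406522}
['PlanningError', 'tip_extent'] 11.0
side [[499.16092239   0.         319.5572065 ]
 [  0.         499.16092239 202.58656262]
 [  0.           0.           1.        ]] [ 2.10439224 -0.34713026  0.15741393] [-479.35024146  163.09297175  977.18619096] dict_keys(['color', 'intrinsics', 'rvec', 'tvec', 'shot'])
top [[374.6421239    0.         318.76094516]
 [  0.         374.6421239  199.03908351]
 [  0.           0.           1.        ]] [ 2.19645785 -2.14158577  0.15211557] [ 16.73372247 547.32226862 784.11047602] dict_keys(['color', 'intrinsics', 'rvec', 'tvec', 'shot'])
```

View pics/side0.png

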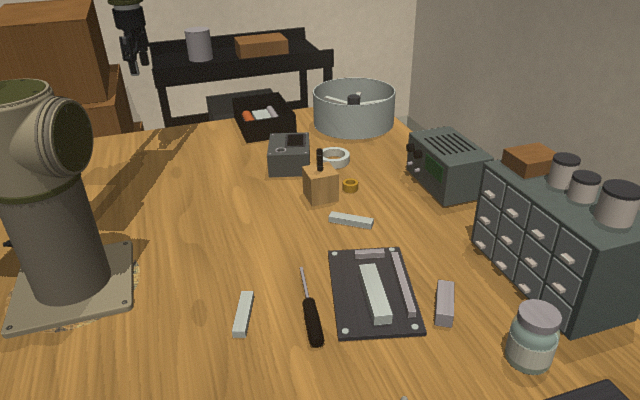

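View pics/top0.png

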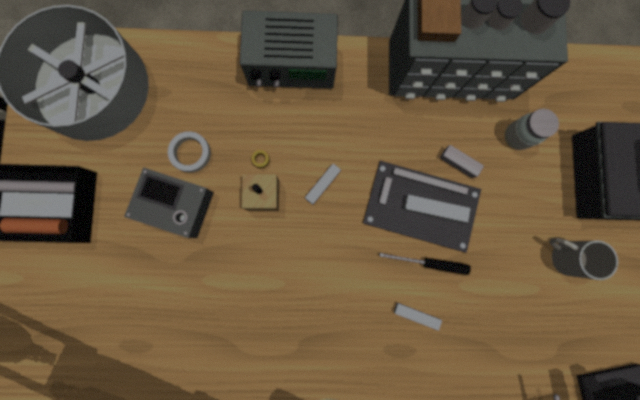

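```bash
cat > h.py <<'E'
import numpy as np, cv2, pickle
from bench import sense, optics, spotter, r
def proj(p,X):
    X=np.asarray(X,float).reshape(-1,3)
    return cv2.projectPoints(X,np.asarray(p["rvec"],float),np.asarray(p["tvec"],float),p["intrinsics"],None)[0].reshape(-1,2)
def back(p,uv,z):
    R=cv2.Rodrigues(np.asarray(p["rvec"],float))[0]; t=np.asarray(p["tvec"],float).ravel()
    d=R.T@np.linalg.inv(p["intrinsics"])@np.array([uv[0],uv[1],1.]); c=-R.T@t
    return c+d*(z-c[2])/d[2]
def toworld(p,x):
    R=cv2.Rodrigues(np.asarray(p["rvec"],float))[0]
    return R.T@(np.asarray(x)-np.asarray(p["tvec"],float).ravel())
def crop(p,x0,y0,w,h,s,name):
    c=p["color"][y0:y0+h,x0:x0+w]; cv2.imwrite("pics/"+name,cv2.resize(c,None,fx=s,fy=s,interpolation=cv2.INTER_CUBIC))
E
python3 - <<'E'
from h import *
P={}
for n in("top","side"):
    p=optics.snapshot(n);P[n]=p
    for q in("fixture","bar","holder","stylus","readout","aperture","offcut","screwdriver"):
        for d in spotter.search_frame(p,q)[:4]:
            print(n,q,round(d["p"],2),toworld(p,d["xyz"]).round(1),proj(p,toworld(p,d["xyz"])).round())
t=pickle.load(open("top0.pkl","rb"));s=pickle.load(open("side0.pkl","rb"))
crop(t,355,150,135,110,5.8,"c_fix.png");crop(t,115,150,175,100,4.5,"c_box.png")
crop(s,320,235,120,110,5.4,"s_fix.png");crop(s,255,120,110,100,5.8,"s_box.png")
E
```

```text
top fixture 0.69 [ 545.1 -190.5    6.8] [[416. 204.]]
top bar 0.78 [ 535.2 -226.2   29.9] [[435. 207.]]
top bar 0.71 [586.9  25.9  17.2] [[321. 182.]]
top bar 0.59 [ 295.8 -187.6   15.3] [[417. 318.]]
top holder 0.56 [552.6 152.6  74.6] [[260. 192.]]
top stylus 0.45 [554.3 151.  125.2] [[258. 188.]]
top readout 0.72 [522.6 344.7  64.4] [[167. 205.]]
top aperture 0.86 [529.8 342.9  65.1] [[168. 201.]]
top aperture 0.18 [ 640.7 -286.    31.2] [[462. 161.]]
top offcut 0.68 [ 641.4 -286.6   30.7] [[462. 161.]]
top offcut 0.65 [ 411.8 -241.9   24.4] [[443. 264.]]
top screwdriver 0.62 [ 410.4 -242.9   19.8] [[442. 265.]]
top screwdriver 0.31 [648.3 320.   20.2] [[190. 151.]]
side fixture 0.82 [ 528.3 -232.8   16.4] [[371. 295.]]
side bar 0.95 [ 296.9 -203.5   15.3] [[243. 315.]]
side bar 0.57 [587.5  15.4  14.6] [[352. 218.]]
side holder 0.63 [543.5 117.3  53.4] [[320. 186.]]
side readout 0.67 [519.2 293.2  69.5] [[290. 150.]]
side readout 0.43 [630.4 154.4  14.2] [[348. 186.]]
side readout 0.36 [ 530.9 -228.8   12.9] [[372. 294.]]
side aperture 0.72 [515.9 298.4  62. ] [[288. 152.]]
side offcut 0.96 [ 634.5 -310.8   32.2] [[446. 303.]]
side offcut 0.27 [516.  300.1  63.6] [[288. 151.]]
side screwdriver 0.61 [ 410.4 -263.2   25.7] [[314. 318.]]
```

View pics/c_fix.png

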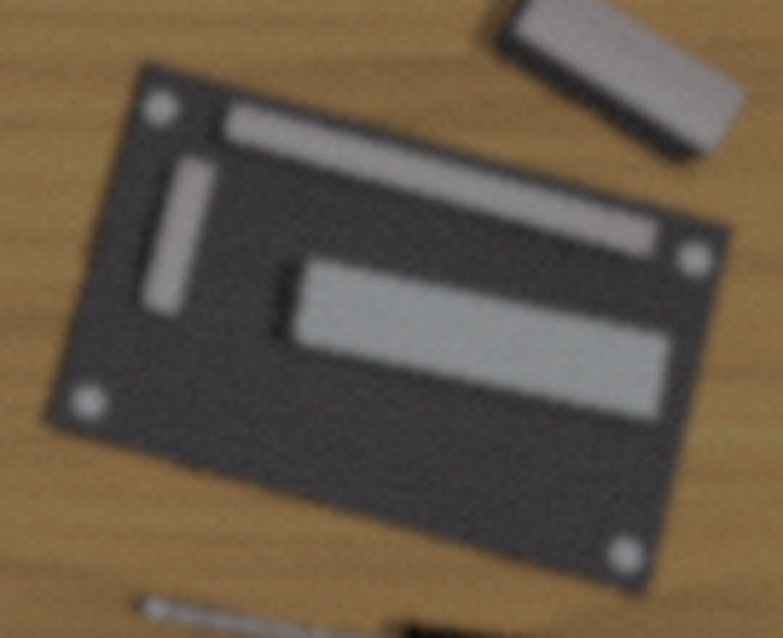

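View pics/c_box.png

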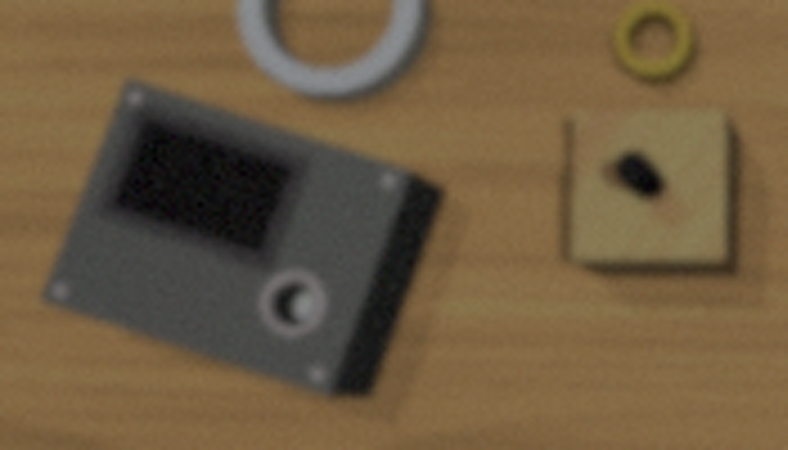

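View pics/s_fix.png

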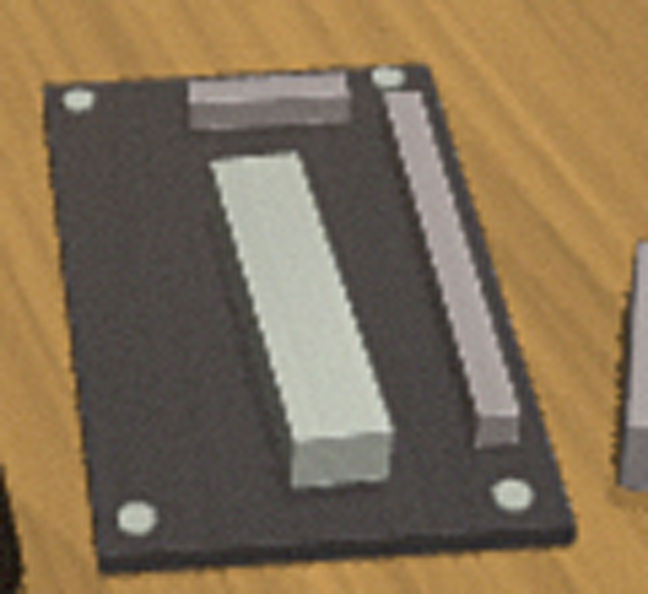

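View pics/s_box.png

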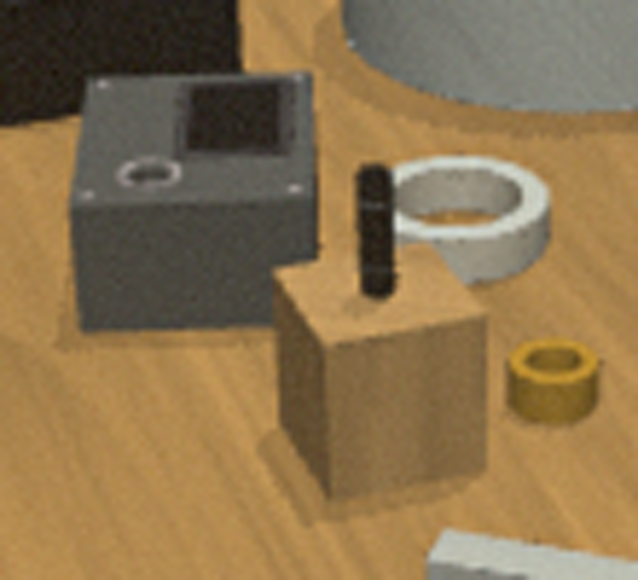

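```bash
cat > fit.py <<'E'
from h import *
from scipy.optimize import least_squares
def uv(a,o,s): return (np.array(a,float)+.5)/s-.5+np.array(o)
def fit(obs,x0):
    # obs: list (pic, model pts Nx3, uv Nx2); pose x,y,yaw
    def f(v):
        c,s=np.cos(v[2]),np.sin(v[2]);R=np.array([[c,-s,0],[s,c,0],[0,0,1]])
        return np.concatenate([(proj(p,np.array(m,float)@R.T+[v[0],v[1],0])-q).ravel() for p,m,q in obs])
    s=least_squares(f,x0,x_scale=[1,1,.01]); return s.x,np.abs(s.fun).max(),np.sqrt((s.fun**2).mean())
E
cat > m0.py <<'E'
from fit import *
t=pickle.load(open("top0.pkl","rb"));s=pickle.load(open("side0.pkl","rb"))
A=((355,150),5.8);B=((320,235),5.4);C=((115,150),4.5);D=((255,120),5.8)
fm=[[75,120,10],[75,-120,10],[-75,-120,10],[-75,120,10],[50,85,24],[64,-85,24],[50,-85,24],[38,99,24],[38,85,24],[-22,85,24],[-22,99,24]]
fo=(t,fm,uv([(145,63),(732,230),(645,595),(45,425),(222,140),(660,215),(652,255),(183,157),(217,162),(180,318),(143,310)],*A))
sm=[[-75,120,10],[75,120,10],[75,-120,10],[-75,-120,10],[50,85,24],[64,85,24],[64,-85,24],[50,-85,24],[-22,85,24],[38,99,24],[38,85,24]]
so=(s,sm,uv([(43,85),(430,65),(577,530),(100,558),(385,92),(418,92),(518,413),(477,415),(190,98),(345,73),(348,98)],*B))
bm=[[16,70,32],[16,-70,32],[-16,-70,32],[-16,70,32]]
bo=(t,bm,uv([(303,258),(670,330),(658,418),(295,345)],*A)); bs=(s,[bm[3],bm[0],bm[1],bm[2]],uv([(212,162),(300,152),(392,432),(292,438)],*B))
rm=[[55,70,65],[55,-70,65],[-55,-70,65],[-55,70,65],[-20,-40,65]]
ro=(t,rm,uv([(125,80),(415,175),(335,393),(45,300),(293,303)],*C)); rs=(s,[rm[3],rm[0],rm[1],rm[2],rm[4]],uv([(90,75),(312,72),(317,205),(72,205),(150,174)],*D))
hm=[[35,35,75],[35,-35,75],[-35,-35,75],[-35,35,75]]
ho=(t,hm,uv([(570,110),(728,108),(730,262),(572,262)],*C)); hs=(s,[[0,0,130],[0,0,75]],uv([(374,168),(377,292)],*D))
for n,a,b,x0 in(("fix",fo,so,[545,-190,-.2]),("bar",bo,bs,[535,-226,-.2]),("box",ro,rs,[520,340,-.3]),("hold",ho,hs,[550,150,0])):
    for L in([a],[b],[a,b]):
        if len(L)==1 and L[0][0] is s and n=="hold": 
            print("stylus side",back(s,hs[2][0],130),back(s,hs[2][1],75)); continue
        v,m,q=fit(L,x0); print(n,v.round(2)[:2],round(v[2],4),"res",round(m,2),round(q,2))
    if n=="box": c,sn=np.cos(v[2]),np.sin(v[2]); print("aperture",v[0]-20*c+40*sn,v[1]-20*sn-40*c, back(t,ro[2][4],65),back(s,rs[2][4],65))
print("stylus top", back(t,uv([(630,163)],*C)[0],130), back(t,uv([(650,187)],*C)[0],75))
E
python3 m0.py
```

```text
fix [ 540.75 -203.9 ] -0.2496 res 1.18 0.57
fix [ 540.33 -206.94] -0.2553 res 1.04 0.43
fix [ 540.78 -205.16] -0.2528 res 1.53 0.69
bar [ 534.38 -230.18] -0.1687 res 0.59 0.39
bar [ 533.81 -233.35] -0.2004 res 0.56 0.26
bar [ 534.27 -231.52] -0.187 res 1.43 0.7
box [528.17 348.39] -0.2842 res 1.24 0.71
box [529.66 346.59] -0.291 res 1.02 0.45
box [528.8  348.12] -0.2859 res 1.47 0.66
aperture 498.3253279487056 315.3859665650465 [497.96762615 317.20208617  65.        ] [498.78847148 315.37100419  65.        ]
hold [555.56 154.96] 0.0448 res 0.82 0.46
stylus side [556.76051358 156.18208308 130.        ] [555.47962078 152.81775597  75.        ]
hold [555.73 154.88] 0.0448 res 0.86 0.42
stylus top [557.21373434 156.09748476 130.        ] [554.68342327 154.9610318   75.        ]
```

>>> {"api": "apply_moves", "payload": {
  "series": [
    [0.5, [0.022, -0.056, 0], 0.01],
    [0.5, [0.044, -0.112, 0], 0.02],
    [0.5, [0.066, -0.168, 0], 0.03],
    [0.5, [0.088, -0.224, 0], 0.04],
    [0.5, [0.11, -0.28, 0], 0.056]
  ],
  "grip_force": 30
}}

```text
time: 1.62
tool_pos: [292.7, 290.0, 242.5]
tcp_rot: [180.0, 0.0, 165.6]
ft_force: [1.6, 0.9, 0.3]
finger_gap: 42.9
```

>>> {"api": "apply_moves", "payload": {
  "series": [
    [0.5, [0.022, -0.056, 0], 0],
    [0.5, [0.044, -0.112, 0], 0],
    [0.5, [0.066, -0.168, 0], 0],
    [0.5, [0.088, -0.224, 0], 0],
    [0.5, [0.11, -0.28, 0], 0]
  ]
}}

```text
time: 2.25
tool_pos: [403.2, 7.9, 243.0]
tcp_rot: [179.9, 0.1, 165.6]
ft_force: [1.1, 0.2, -1.1]
finger_gap: 42.5
```

>>> {"api": "apply_moves", "payload": {
  "series": [
    [0.5, [0.022, -0.058, -0.02], 0],
    [0.5, [0.044, -0.116, -0.04], 0],
    [0.5, [0.066, -0.174, -0.08], 0],
    [0.5, [0.088, -0.23, -0.12], 0],
    [0.5, [0.088, -0.23, -0.15], 0]
  ]
}}

```text
time: 2.88
tool_pos: [492.7, -225.4, 93.1]
tcp_rot: [-180.0, 0.3, 165.4]
ft_force: [0.3, -0.5, -0.8]
finger_gap: 42.8
```

```bash
python3 - <<'E'
from h import *
st=sense(); print(st["time"],st["tool_pos"],st["tcp_rot"],st["ft_force"],st["joint_pos"],r.tip_extent)
s=optics.snapshot("side"); crop(s,270,160,200,190,4,"s1.png")
E
```

```text
2.875 [ 492.65360675 -225.36679986   93.07090275] [-179.98984176    0.3285673   165.44287292] [ 0.32737038 -0.4586056  -0.79668466] [-3.00561247e+01  5.32772032e+00  1.03709520e+02  8.26847746e-02
  7.06434449e+01 -1.05526157e+02] 11.0
```

View pics/s1.png

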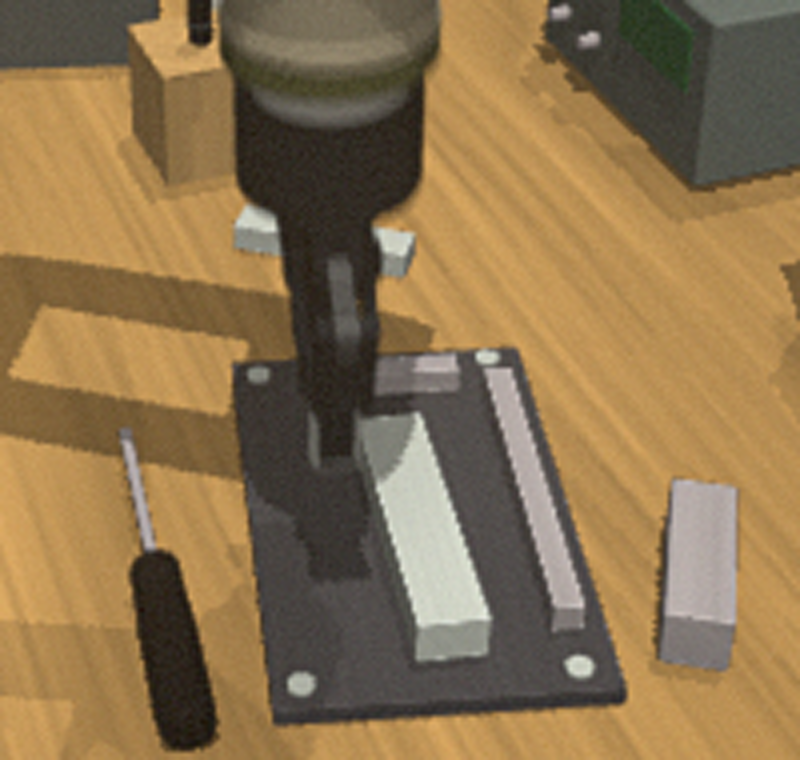

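>>> {"api": "apply_moves", "payload": {
  "series": [
    [0.5, [0, 0, -0.03], 0],
    [0.5, [0, 0, -0.05], 0],
    [0.5, [0, 0, -0.06], 0],
    [0.5, [0, 0, -0.065], 0],
    [0.5, [0, 0, -0.065], 0]
  ]
}}

```text
time: 3.55
tool_pos: [489.3, -224.5, 20.7]
tcp_rot: [179.9, -0.2, 165.4]
ft_force: [0.5, -0.3, 0.0]
finger_gap: 42.3
```

```bash
python3 - <<'E'
from h import *
s=optics.snapshot("side"); crop(s,300,215,150,130,5,"s2.png")
E
```

```text
(no output)
```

View pics/s2.png

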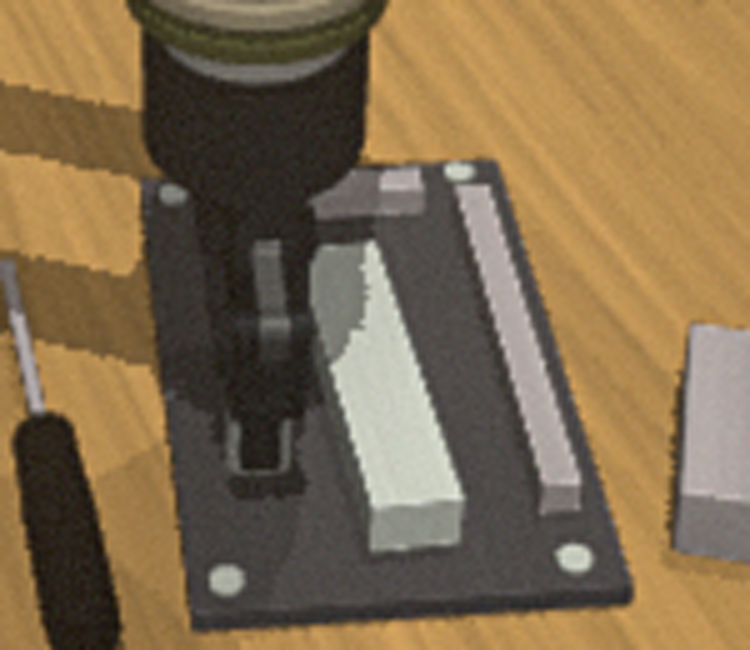

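>>> {"api": "apply_moves", "payload": {
  "series": [
    [0.5, [0.008, -0.002, 0.004], 0],
    [0.5, [0.016, -0.004, 0.004], 0],
    [0.5, [0.024, -0.006, 0.004], 0],
    [0.5, [0.031, -0.008, 0.004], 0],
    [0.5, [0.039, -0.01, 0.004], 0]
  ]
}}

```text
time: 4.22
tool_pos: [528.8, -234.7, 24.8]
tcp_rot: [179.9, -0.2, 165.4]
ft_force: [-3.4, 0.3, 2.3]
finger_gap: 42.8
```

>>> {"api": "apply_moves", "payload": {
  "series": [
    [0.5, [0.004, -0.001, 0], 0],
    [0.5, [0.007, -0.0018, 0], 0],
    [0.5, [0.009, -0.0022, 0], 0],
    [0.5, [0.009, -0.0022, 0], 0]
  ]
}}

```text
time: 4.72
tool_pos: [538.0, -237.0, 24.8]
tcp_rot: [179.9, -0.2, 165.4]
ft_force: [0.1, -0.3, -0.5]
finger_gap: 42.8
```

```bash
python3 - <<'E'
from h import *
s=optics.snapshot("side"); crop(s,300,215,150,130,5,"s3.png")
E
```

```text
(no output)
```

View pics/s3.png

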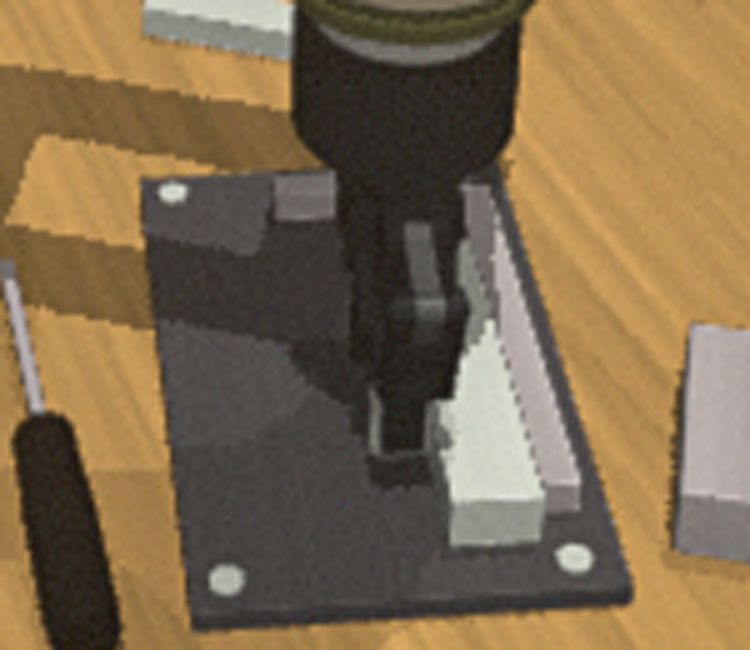

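>>> {"api": "apply_moves", "payload": {
  "series": [
    [0.5, [0.002, -0.0005, 0], 0],
    [0.5, [0.004, -0.001, 0], 0],
    [0.5, [0.004, -0.001, 0], 0]
  ]
}}

```text
time: 5.15
tool_pos: [540.1, -237.5, 24.6]
tcp_rot: [179.9, -0.4, 165.4]
ft_force: [-12.4, 2.9, 9.7]
finger_gap: 42.6
```

>>> {"api": "apply_moves", "payload": {
  "series": [
    [0.5, [-0.012, 0.003, 0], 0],
    [0.5, [-0.015, 0.004, 0.03], 0],
    [0.2, [-0.015, 0.0, 0.07], 0],
    [0, [0.002, -0.05, 0.07], 0],
    [0, [0.003, -0.1, 0.07], 0]
  ]
}}

```text
time: 5.78
tool_pos: [544.6, -338.6, 96.3]
tcp_rot: [180.0, -0.2, 165.5]
ft_force: [0.1, 1.0, -0.5]
finger_gap: 0.0
```

```bash
python3 - <<'E'
from h import *
st=sense(); print(st["tool_pos"],st["tcp_rot"],st["ft_force"],st["finger_gap"])
s=optics.snapshot("side"); crop(s,300,215,150,130,5,"s4.png")
t=optics.snapshot("top"); crop(t,355,150,135,110,5.8,"t4.png")
pickle.dump((s,t),open("p4.pkl","wb"))
E
```

```text
[ 544.62578162 -338.61973854   96.26622872] [179.95781465  -0.21591051 165.54553413] [ 0.06214601  0.97571691 -0.46166957] 0.033293960409725085
```

View pics/s4.png

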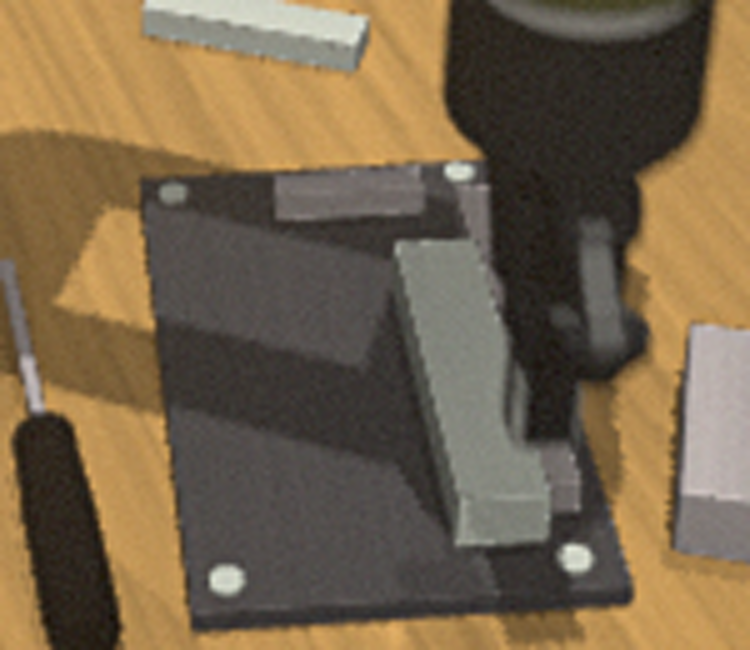

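View pics/t4.png

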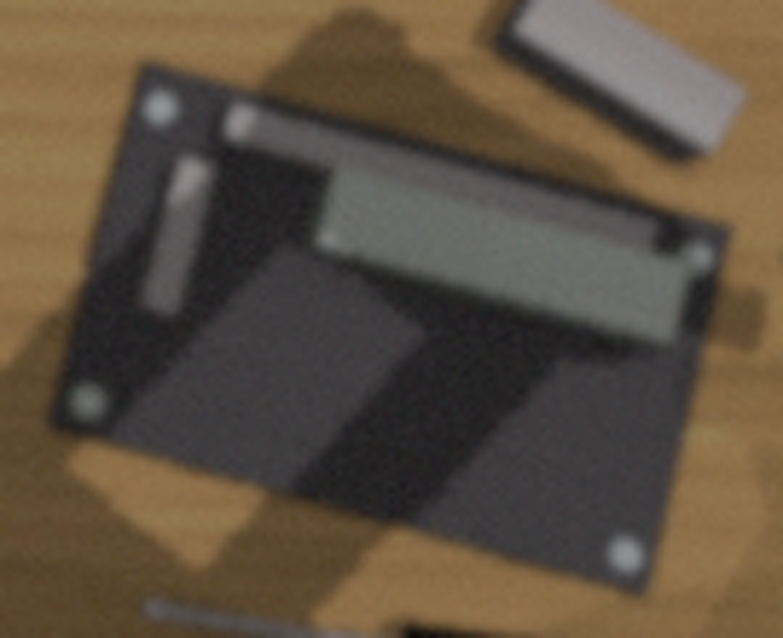

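>>> {"api": "apply_moves", "payload": {
  "series": [
    [0, [-0.003, -0.003, -0.03], 0],
    [0, [-0.003, -0.003, -0.05], 0],
    [0, [-0.003, -0.003, -0.06], 0],
    [0, [-0.003, -0.003, -0.067], 0],
    [0, [-0.003, -0.003, -0.067], 0]
  ]
}}

```text
time: 6.5
tool_pos: [539.9, -344.8, 28.2]
tcp_rot: [-180.0, -0.3, 165.3]
ft_force: [-0.4, -0.3, -0.0]
finger_gap: 0.1
```

>>> {"api": "apply_moves", "payload": {
  "series": [
    [0, [0.002, 0.008, 0], 0],
    [0, [0.004, 0.0155, 0], 0],
    [0, [0.006, 0.0232, 0], 0],
    [0, [0.008, 0.031, 0], 0],
    [0, [0.0105, 0.0387, 0], 0]
  ]
}}

```text
time: 7.12
tool_pos: [550.4, -306.3, 28.7]
tcp_rot: [-179.9, -0.3, 165.3]
ft_force: [-4.6, -5.6, 4.3]
finger_gap: 0.1
```

>>> {"api": "apply_moves", "payload": {
  "series": [
    [0, [0.0015, 0.006, 0], 0],
    [0, [0.003, 0.0115, 0], 0],
    [0, [0.0045, 0.017, 0], 0],
    [0, [0.0055, 0.021, 0], 0],
    [0, [0.0055, 0.021, 0], 0]
  ]
}}

```text
time: 7.75
tool_pos: [556.1, -284.7, 28.6]
tcp_rot: [-179.9, -0.3, 165.3]
ft_force: [-0.9, -0.2, 1.1]
finger_gap: 0.2
```

```bash
python3 - <<'E'
from h import *
s=optics.snapshot("side"); crop(s,300,215,150,130,5,"s5.png")
E
```

```text
(no output)
```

View pics/s5.png

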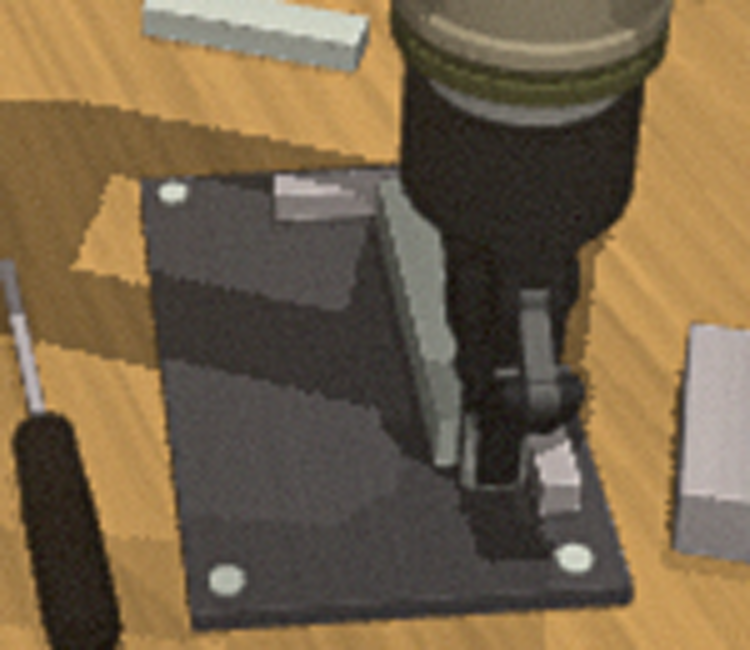

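>>> {"api": "apply_moves", "payload": {
  "series": [
    [0, [0.0005, 0.002, 0], 0],
    [0, [0.001, 0.004, 0], 0],
    [0, [0.0012, 0.005, 0], 0],
    [0, [0.0012, 0.005, 0], 0]
  ]
}}

```text
time: 8.3
tool_pos: [557.1, -281.3, 28.6]
tcp_rot: [-179.8, -0.2, 165.3]
ft_force: [-2.8, -9.2, -0.2]
finger_gap: -0.2
```

>>> {"api": "apply_moves", "payload": {
  "series": [
    [0, [0.0006, 0.0025, 0], 0],
    [0, [0.0008, 0.003, 0], 0],
    [0, [0.0008, 0.003, 0], 0]
  ]
}}

```text
time: 8.68
tool_pos: [557.1, -281.1, 28.8]
tcp_rot: [-179.6, -0.2, 165.2]
ft_force: [-5.5, -14.2, -1.2]
finger_gap: 0.3
```

>>> {"api": "apply_moves", "payload": {
  "series": [
    [0, [-0.003, -0.012, 0], 0],
    [0, [-0.004, -0.015, 0.03], 0],
    [0.4, [-0.015, -0.01, 0.07], 0],
    [0.5, [-0.06, 0.04, 0.08], 0],
    [0.5, [-0.1, 0.09, 0.08], 0]
  ]
}}

```text
time: 9.3
tool_pos: [461.5, -196.1, 110.0]
tcp_rot: [-179.6, -0.1, 165.2]
ft_force: [1.3, 0.9, -0.1]
finger_gap: 42.6
```

```bash
python3 - <<'E'
from h import *
st=sense(); print(st["tool_pos"],st["tcp_rot"],st["ft_force"],st["finger_gap"])
s=optics.snapshot("side"); crop(s,300,215,150,130,5,"s6.png")
t=optics.snapshot("top"); crop(t,355,150,135,110,5.8,"t6.png")
E
```

```text
[ 461.53583943 -196.06043282  109.98426469] [-1.79605796e+02 -6.69558317e-02  1.65168102e+02] [ 1.27095836  0.9342904  -0.09321551] 42.61107551560765
```

View pics/s6.png

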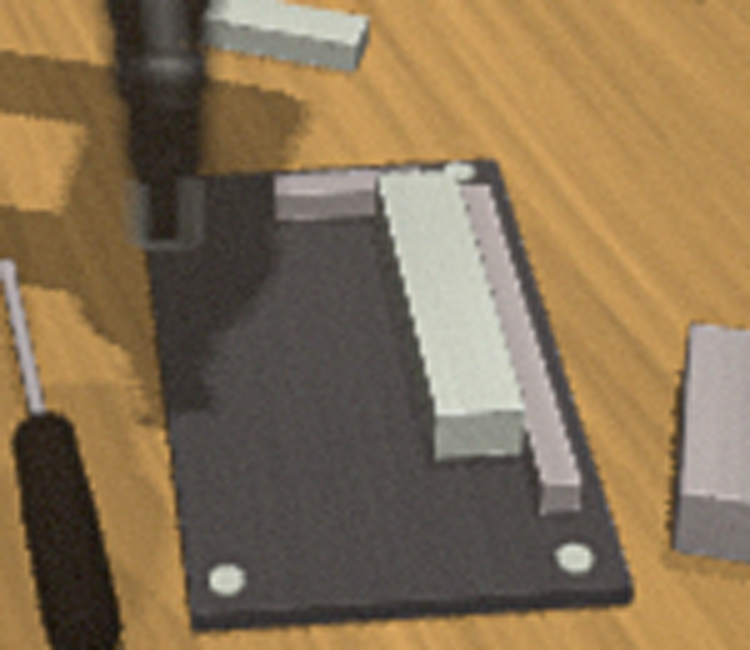

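View pics/t6.png

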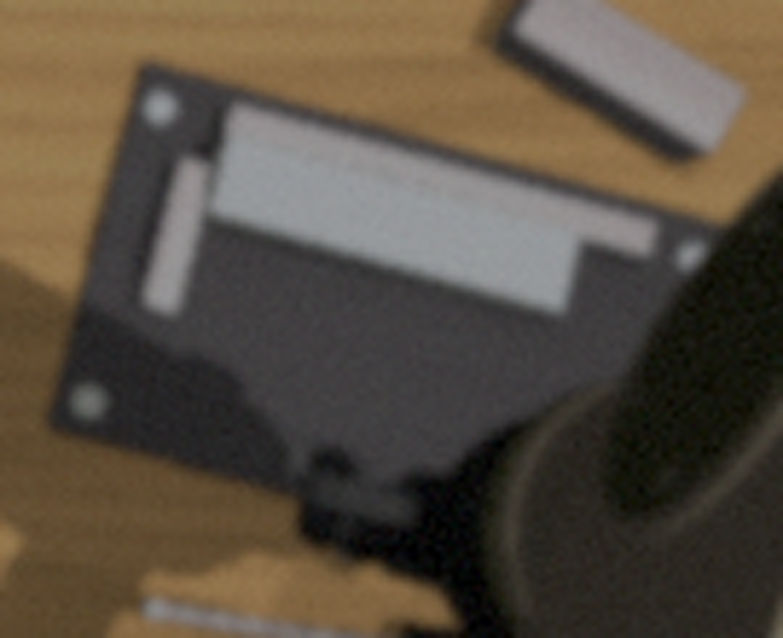

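>>> {"api": "apply_moves", "payload": {
  "series": [
    [0.5, [0.05, -0.005, -0.02], 0.003],
    [0.5, [0.065, -0.006, -0.05], 0.005],
    [0.5, [0.067, -0.006, -0.075], 0.006],
    [0.5, [0.067, -0.006, -0.082], 0.006],
    [0.5, [0.067, -0.006, -0.082], 0.006]
  ]
}}

```text
time: 10.02
tool_pos: [522.1, -196.6, 23.0]
tcp_rot: [-179.8, -0.8, 165.7]
ft_force: [0.0, 0.1, 0.2]
finger_gap: 42.5
```

>>> {"api": "apply_moves", "payload": {
  "series": [
    [0.5, [0.01, -0.0025, 0.002], 0],
    [0.5, [0.02, -0.005, 0.002], 0],
    [0.5, [0.025, -0.0062, 0.002], 0],
    [0.5, [0.0285, -0.007, 0.002], 0],
    [0.5, [0.0295, -0.0074, 0.002], 0]
  ]
}}

```text
time: 10.65
tool_pos: [549.0, -203.5, 24.6]
tcp_rot: [-179.8, -1.2, 165.7]
ft_force: [-18.3, 4.1, 14.9]
finger_gap: 42.7
```

>>> {"api": "apply_moves", "payload": {
  "series": [
    [0.5, [-0.012, 0.003, 0], 0],
    [0.5, [-0.018, 0.005, 0.04], 0],
    [0.7, [-0.01, 0.03, 0.09], 0],
    [0.8, [0, 0.08, 0.125], 0],
    [0.8, [0.002, 0.14, 0.15], 0]
  ]
}}

```text
time: 11.28
tool_pos: [551.9, -65.2, 176.2]
tcp_rot: [-179.8, -1.0, 165.6]
ft_force: [0.3, 0.2, -0.6]
finger_gap: 68.3
```

>>> {"api": "apply_moves", "payload": {
  "series": [
    [0.8, [0.001, 0.058, 0.01], 0],
    [0.8, [0.003, 0.116, 0.01], 0],
    [0.8, [0.005, 0.17, 0.01], 0],
    [0.8, [0.006, 0.21, 0.01], 0],
    [0.8, [0.006, 0.215, 0.01], 0]
  ]
}}

```text
time: 11.9
tool_pos: [557.4, 152.4, 186.2]
tcp_rot: [-179.9, -1.0, 165.8]
ft_force: [-0.1, -1.4, 0.1]
finger_gap: 68.3
```

```bash
python3 - <<'E'
from h import *
st=sense(); print(st["time"],st["tool_pos"],st["tcp_rot"],st["ft_force"],st["finger_gap"],st["qd"].round(1))
s=optics.snapshot("side"); crop(s,255,60,160,150,5,"s7.png")
t=optics.snapshot("top"); crop(t,200,140,240,130,3.3,"t7.png")
pickle.dump((s,t),open("p7.pkl","wb"))
st=sense(); print(st["time"],st["tool_pos"],st["tcp_rot"])
E
```

```text
11.9 [557.38485975 152.38969183 186.15354441] [-179.87833553   -0.96075199  165.77453512] [-0.0794694  -1.42310583  0.09301257] 68.33428436035793 [ 1.1  1.2 -1.1 -1.2  0.2  2.1]
12.0 [557.65860272 150.09773814 186.06600266] [-179.82449598   -0.95710223  165.65434075]
```

View pics/s7.png

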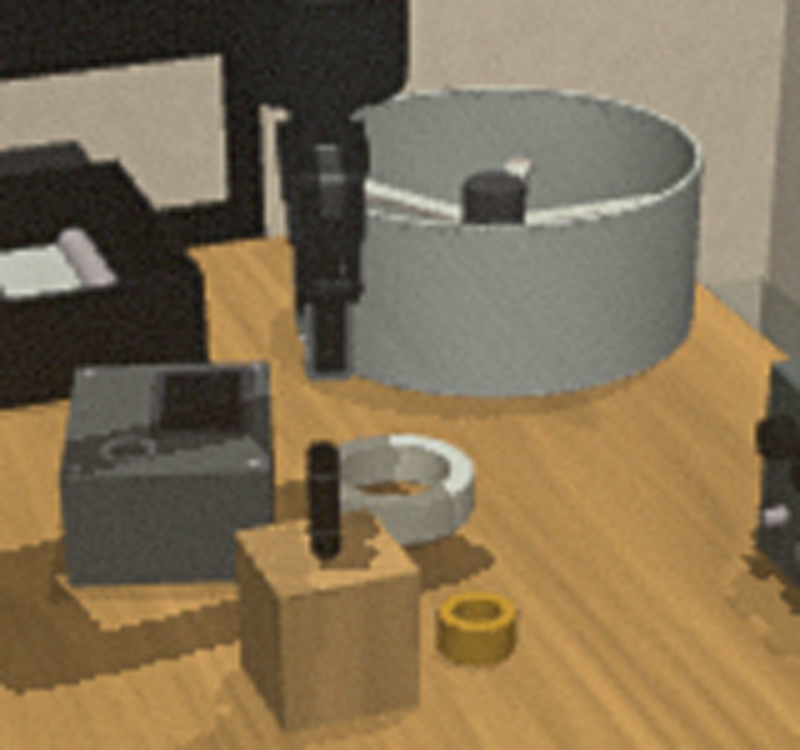

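View pics/t7.png

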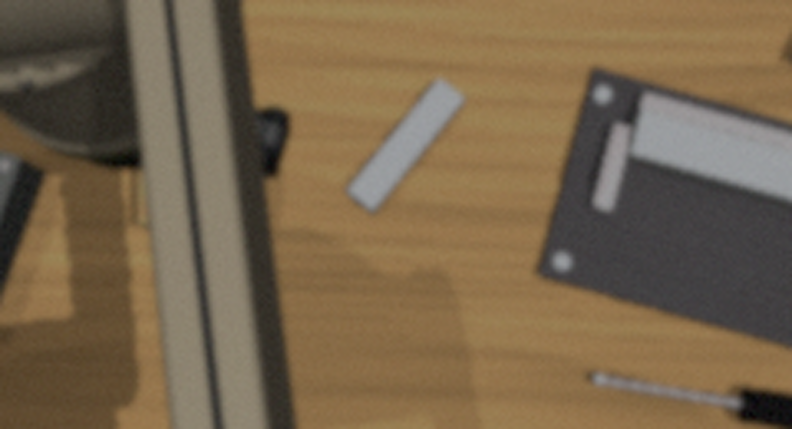

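>>> {"api": "apply_moves", "payload": {
  "series": [
    [0.8, [-0.0015, 0.005, -0.01], 0],
    [0.8, [-0.0015, 0.005, -0.04], 0],
    [0.8, [-0.0015, 0.005, -0.07], 0],
    [0.8, [-0.0015, 0.005, -0.084], 0],
    [0.8, [-0.0015, 0.005, -0.084], 0]
  ]
}}

```text
time: 12.62
tool_pos: [555.2, 154.3, 100.7]
tcp_rot: [-179.8, -1.1, 165.6]
ft_force: [-0.4, -0.1, 1.0]
finger_gap: 68.5
```

```bash
python3 - <<'E'
from h import *
s=optics.snapshot("side"); crop(s,255,80,130,130,5.5,"s8.png")
st=sense(); print(st["time"],st["tool_pos"],st["tcp_rot"],st["ft_force"])
print(proj(s,st["tool_pos"]))
E
```

```text
12.675 [556.18382394 154.615136   102.16168903] [-179.81626836   -0.97689428  165.60941164] [ 0.33633374 -0.25190793  0.34863685]
[[319.34470607 159.46101588]]
```

View pics/s8.png

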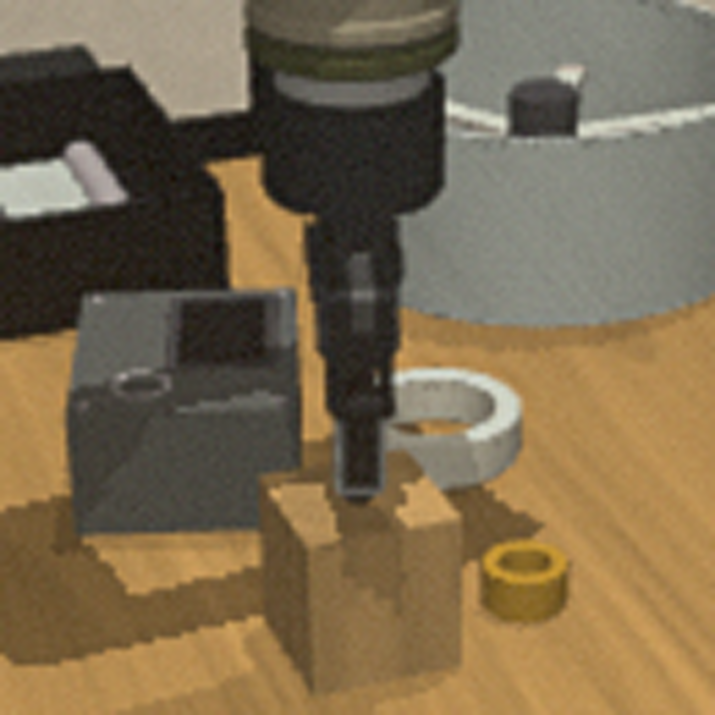

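>>> {"api": "apply_moves", "payload": {
  "series": [
    [0.5, [0, 0.0005, -0.008], 0],
    [0.2, [0, 0.0005, -0.008], 0],
    [0, [0, 0.0005, -0.008], 0],
    [0, [0, 0.0005, -0.008], 0],
    [0, [0, 0.0005, -0.008], 0]
  ],
  "grip_force": 50
}}

```text
time: 13.3
tool_pos: [556.5, 155.2, 94.6]
tcp_rot: [-179.8, -0.9, 165.6]
ft_force: [-0.5, 0.4, 2.8]
finger_gap: 13.9
```

>>> {"api": "apply_moves", "payload": {
  "series": [
    [0, [0, 0, 0.01], 0],
    [0, [0, 0, 0.035], 0],
    [0, [0, 0, 0.065], 0],
    [0, [0, 0, 0.085], 0],
    [0, [0, 0, 0.09], 0]
  ]
}}

```text
time: 13.92
tool_pos: [557.5, 155.4, 186.6]
tcp_rot: [-179.9, -0.8, 165.6]
ft_force: [0.1, 0.4, -1.1]
finger_gap: 13.8
```

```bash
python3 - <<'E'
from h import *
s=optics.snapshot("side"); crop(s,255,50,130,150,5,"s9.png")
t=optics.snapshot("top"); crop(t,200,120,130,110,5.5,"t9.png")
st=sense(); print(st["time"],st["tool_pos"],st["tcp_rot"],st["ft_force"],st["finger_gap"])
pickle.dump((s,t,st),open("p9.pkl","wb"))
E
```

```text
14.025 [556.58055167 155.2529062  184.79047783] [-179.84671336   -0.91383101  165.61477535] [ 0.57559435  0.2570483  -0.80116287] 13.709343282269447
```

View pics/s9.png

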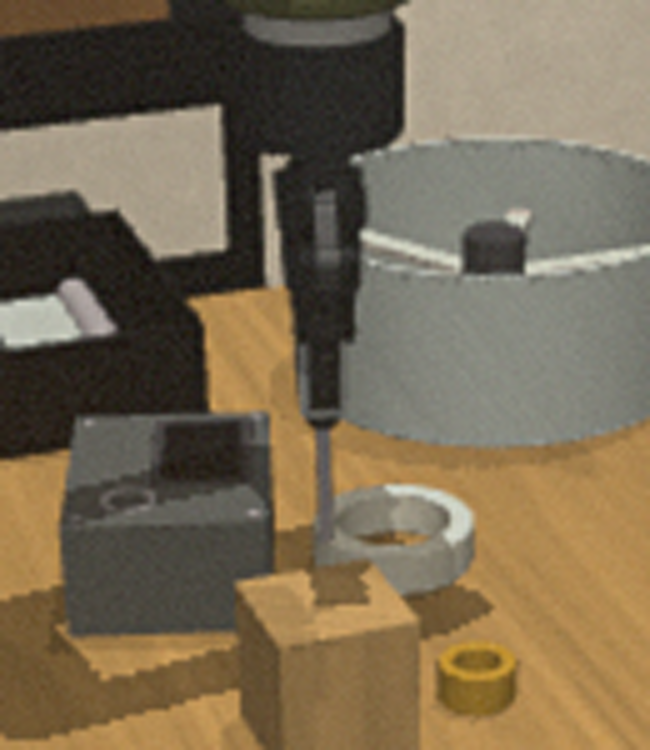

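View pics/t9.png

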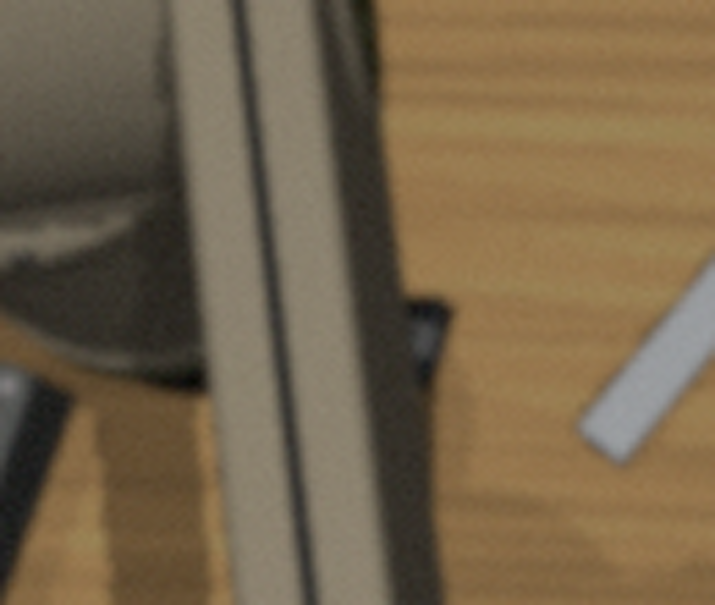

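```bash
python3 - <<'E'
from h import *
s,t,st=pickle.load(open("p9.pkl","rb"))
for p in ([556.6,155.3,105.2],[556.6,155.3,165.2],[555.3,155.3,105.2]): print(proj(s,p), (proj(s,p)-[255,50])*5)
E
```

```text
[[319.38990901 158.16626023]] [[321.94954503 540.83130114]]
[[318.72436568 134.93392145]] [[318.62182842 424.66960724]]
[[318.86914126 158.25465859]] [[319.34570631 541.27329296]]
```

```bash
python3 - <<'E'
from h import *
s,t,st=pickle.load(open("p9.pkl","rb"))
crop(s,295,120,50,55,12,"s9b.png")
print(((proj(s,[[555.7,154.9,75],[556.6,155.3,105.2],[556.6,155.3,165.2]])-[295,120])+.5)*12)
E
```

```text
[[298.88439891 600.37546046]
 [298.67890808 463.99512273]
 [290.6923882  185.20705737]]
```

View pics/s9b.png

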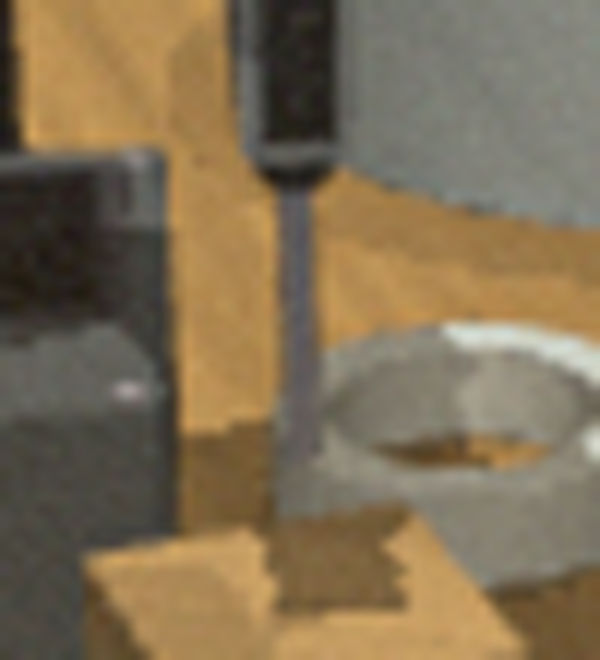

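>>> {"api": "apply_moves", "payload": {
  "series": [
    [0, [-0.01, 0.03, 0], 0],
    [0, [-0.03, 0.085, 0], 0],
    [0, [-0.05, 0.135, 0], 0],
    [0, [-0.058, 0.158, 0], 0],
    [0, [-0.059, 0.161, 0], 0]
  ]
}}

```text
time: 14.65
tool_pos: [496.0, 317.4, 183.0]
tcp_rot: [-179.8, -1.0, 165.8]
ft_force: [-0.1, -0.1, 0.3]
finger_gap: 14.0
```

>>> {"api": "apply_moves", "payload": {
  "series": [
    [0, [0, 0, -0.015], 0],
    [0, [0, 0, -0.025], 0],
    [0, [0, 0, -0.025], 0]
  ]
}}

```text
time: 15.02
tool_pos: [495.2, 315.9, 155.7]
tcp_rot: [-179.6, -1.2, 165.7]
ft_force: [0.3, -0.1, -0.4]
finger_gap: 13.6
```

```bash
python3 - <<'E'
from h import *
s=optics.snapshot("side"); t=optics.snapshot("top"); 
st=sense(); print(st["time"],st["tool_pos"],st["tcp_rot"],st["ft_force"],st["finger_gap"])
crop(s,255,90,75,80,9,"s10.png"); crop(t,120,150,120,100,6,"t10.png")
p=st["tool_pos"]
print(((proj(s,[p-[0,0,79.6],p-[0,0,19.6],[498.4,316,65]])-[255,90])+.5)*9, ((proj(t,[p-[0,0,79.6],[498.4,316,65]])-[120,150])+.5)*6)
pickle.dump((s,t,st),open("p10.pkl","wb"))
E
```

```text
15.125 [496.17583452 316.72980504 157.70312733] [-179.72865675   -1.05644367  165.70514259] [ 0.2532123  -0.09946248 -0.50050619] 13.810830275775889
[[220.75023173 499.82489856]
 [206.38148377 309.02638042]
 [231.73252452 540.10495968]] [[348.94744113 407.21647072]
 [364.93648149 403.50109725]]
```

View pics/s10.png

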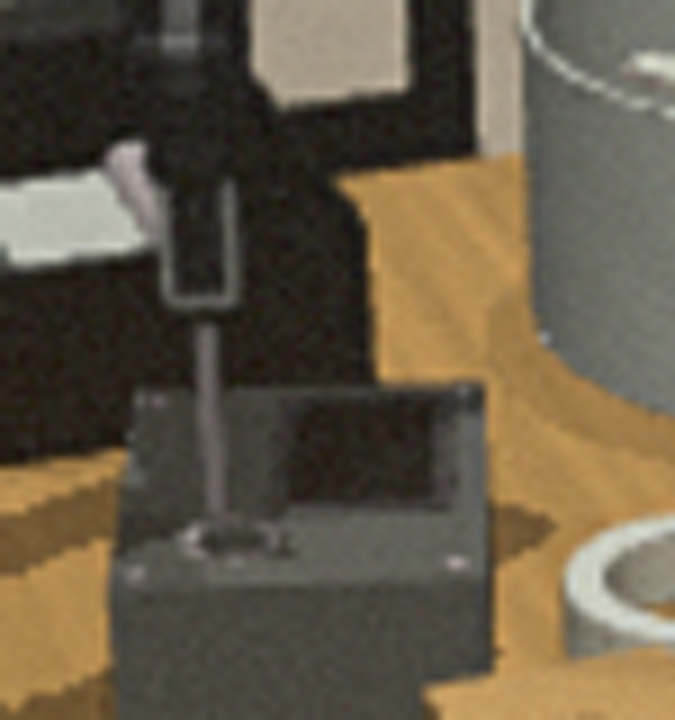

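View pics/t10.png

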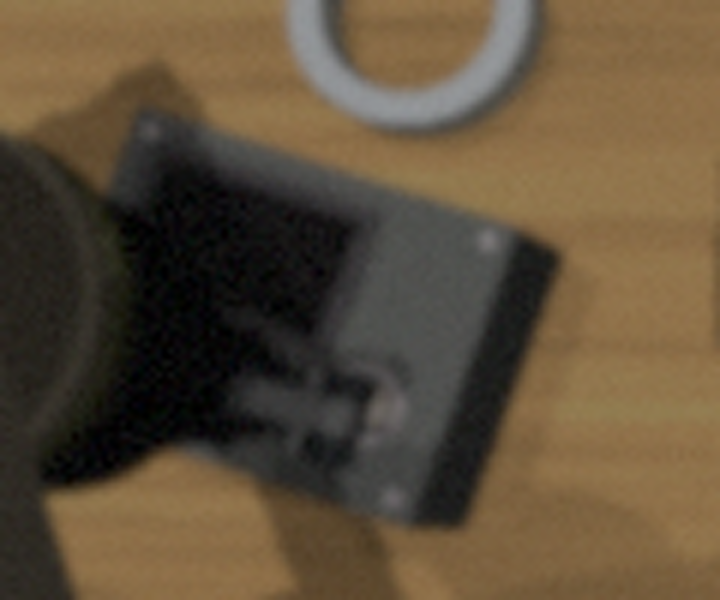

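>>> {"api": "apply_moves", "payload": {
  "series": [
    [0, [0.0025, -0.0005, 0], 0],
    [0, [0.0025, -0.0005, 0], 0],
    [0, [0.0025, -0.0005, -0.002], 0]
  ]
}}

```text
time: 15.5
tool_pos: [499.0, 316.3, 156.1]
tcp_rot: [-179.8, -1.0, 165.7]
ft_force: [-0.9, -0.3, -0.1]
finger_gap: 13.6
```

```bash
python3 - <<'E'
from h import *
st=sense(); print(st["time"],st["tool_pos"])
s=optics.snapshot("side"); 
st=sense(); print(st["time"],st["tool_pos"],st["tcp_rot"],st["ft_force"],st["finger_gap"])
crop(s,255,90,75,80,9,"s11.png")
p=st["tool_pos"]
print(((proj(s,[p-[0,0,79.6],p-[0,0,19.6],[498.4,316,65]])-[255,90])+.5)*9)
E
```

```text
15.5 [498.98342751 316.31457669 156.1163704 ]
15.55 [498.68264501 316.22447256 155.55117887] [-179.72969143   -1.05388034  165.70623677] [ 0.07609851  0.61874921 -0.70232303] 13.708168289424792
[[229.97329347 505.8672146 ]
 [215.84758314 315.41864628]
 [231.73252452 540.10495968]]
```

View pics/s11.png

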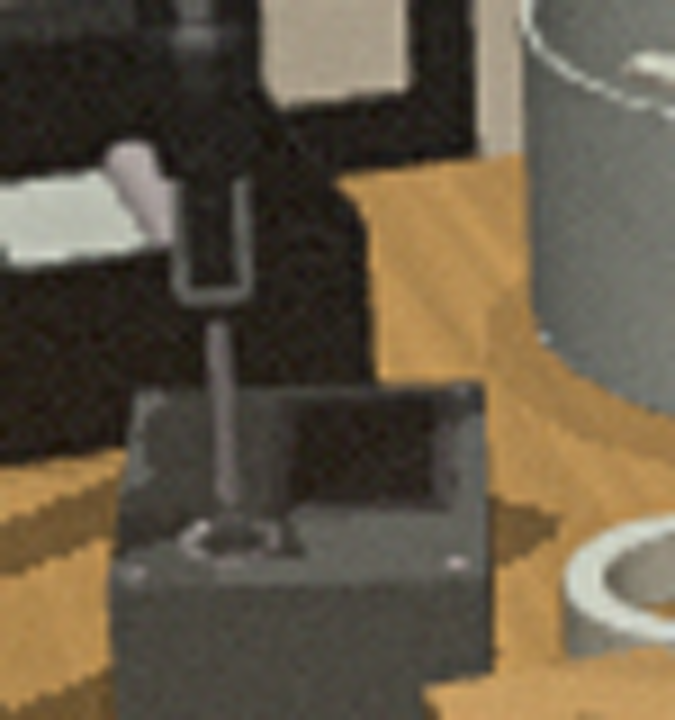

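>>> {"api": "apply_moves", "payload": {
  "series": [
    [0, [0.0003, 0, -0.006], 0],
    [0, [0.0003, 0, -0.012], 0],
    [0, [0.0003, 0, -0.018], 0],
    [0, [0.0003, 0, -0.024], 0],
    [0, [0.0003, 0, -0.024], 0]
  ]
}}

```text
time: 16.18
tool_pos: [498.5, 316.0, 130.7]
tcp_rot: [-179.7, -1.1, 165.7]
ft_force: [-0.0, -0.5, -0.1]
finger_gap: 13.8
```

```bash
python3 - <<'E'
from h import *
s=optics.snapshot("side"); t=optics.snapshot("top")
st=sense(); print(st["time"],st["tool_pos"],st["tcp_rot"],st["ft_force"],st["finger_gap"])
crop(s,255,90,75,80,9,"s12.png");crop(t,120,150,120,100,6,"t12.png")
E
```

```text
16.275 [498.98845526 316.23974203 131.5346441 ] [-179.73076347   -1.05733755  165.70488809] [ 0.58330746  0.21265963 -0.7552628 ] 13.923127982461173
```

View pics/s12.png

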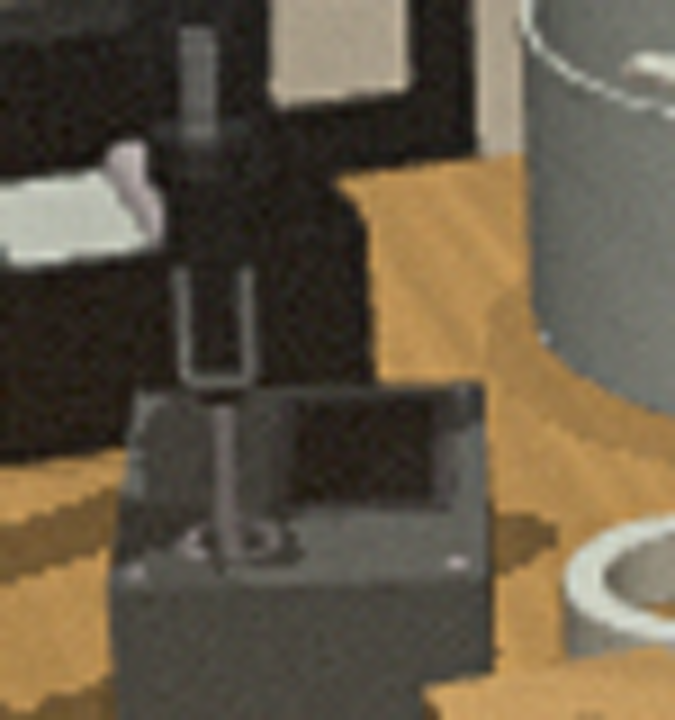

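View pics/t12.png

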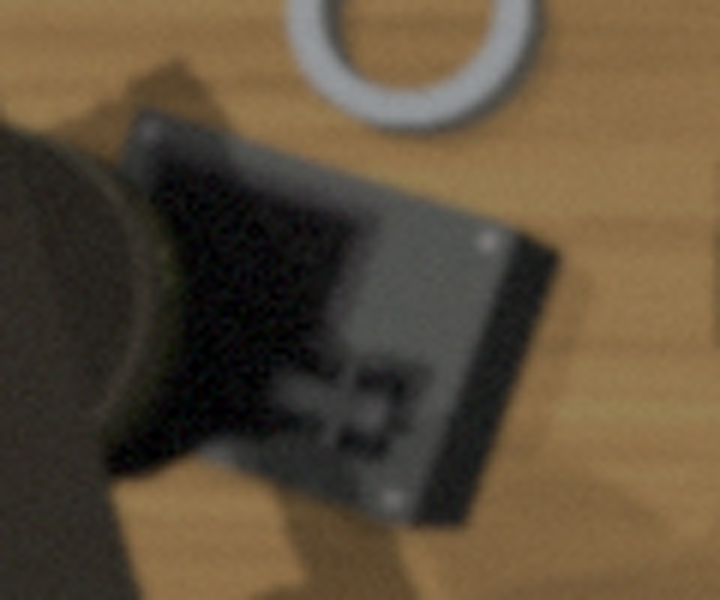

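```bash
python3 - <<'E'
from h import *
s=optics.snapshot("side"); t=optics.snapshot("top")
st=sense(); print(st["time"],st["tool_pos"],st["ft_force"])
c=s["color"][130:160,262:302]; c=cv2.convertScaleAbs(c,alpha=1.8)
cv2.imwrite("pics/s13.png",cv2.resize(c,None,fx=18,fy=18,interpolation=cv2.INTER_NEAREST))
p=st["tool_pos"]
print(((proj(s,[p-[0,0,79.6],p-[0,0,66.5],[498.4,316,65],[498.4,307,65],[498.4,325,65]])-[262,130])+.5)*18)
E
```

```text
16.375 [499.18939369 316.30430644 131.86801308] [-0.58287147  0.0122469   0.694527  ]
[[347.91695629 436.30175131]
 [341.9970882  356.25813222]
 [337.46504905 360.20991936]
 [352.45025033 385.47625522]
 [322.64434934 335.22094727]]
```

View pics/s13.png

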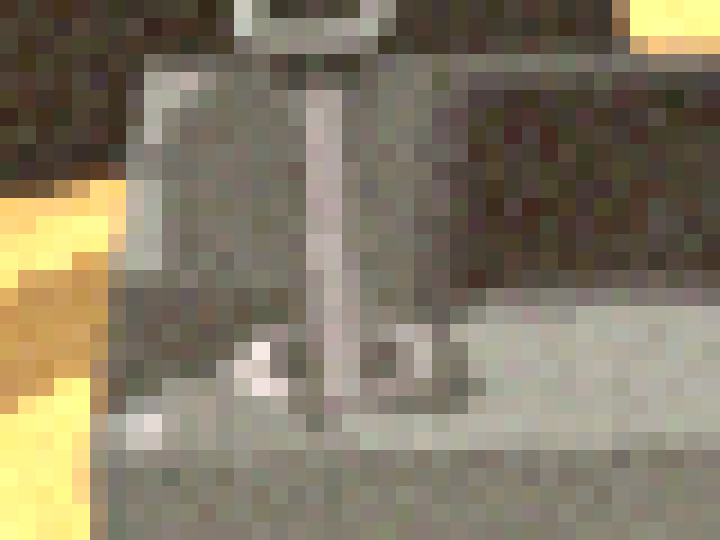

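>>> {"api": "apply_moves", "payload": {
  "series": [
    [0, [0, 0, -0.003], 0],
    [0, [0, 0, -0.006], 0],
    [0, [0, 0, -0.009], 0],
    [0, [0, 0, -0.011], 0],
    [0, [0, 0, -0.011], 0]
  ]
}}

```text
time: 17.0
tool_pos: [499.2, 316.3, 120.9]
tcp_rot: [-179.7, -1.0, 165.7]
ft_force: [-0.1, -0.9, 2.6]
finger_gap: 14.1
```

>>> {"api": "apply_moves", "payload": {
  "series": [
    [0, [0, 0, -0.002], 0],
    [0, [0, 0, -0.004], 0],
    [0, [0, 0, -0.005], 0],
    [0, [0, 0, -0.006], 0],
    [0, [0, 0, -0.006], 0]
  ]
}}

```text
time: 17.62
tool_pos: [499.7, 316.6, 116.2]
tcp_rot: [-179.8, -1.0, 165.7]
ft_force: [-1.4, -1.0, 10.3]
finger_gap: 13.6
```

>>> {"api": "apply_moves", "payload": {
  "series": [
    [0, [0, 0, -0.0015], 0],
    [0, [0, 0, -0.002], 0],
    [0, [0, 0, -0.002], 0],
    [0, [0, 0, -0.002], 0]
  ],
  "grip_force": 70
}}

```text
time: 18.12
tool_pos: [500.2, 316.7, 116.1]
tcp_rot: [-179.8, -0.9, 165.7]
ft_force: [-5.6, -2.9, 14.2]
finger_gap: 13.4
```

```bash
python3 - <<'E'
from fit import *
s=optics.snapshot("side"); t=optics.snapshot("top")
for i in range(3):
    st=sense(); print(st["time"],st["tool_pos"].round(2),st["ft_force"].round(2),st["finger_gap"]); optics.snapshot("side")
crop(s,255,90,75,80,9,"s14.png");crop(t,355,150,135,110,5.8,"t14.png");crop(s,320,235,120,110,5.4,"s14f.png")
pickle.dump((s,t),open("p14.pkl","wb"))
E
```

```text
18.225 [500.2  316.7  116.15] [-4.37 -3.65 15.45] 13.587734649575253
18.275 [500.2  316.7  116.14] [-5.23 -2.73 14.75] 13.472656432206282
18.325 [500.2  316.66 116.12] [-4.42 -3.23 14.78] 13.18295948881882
```

View pics/s14.png

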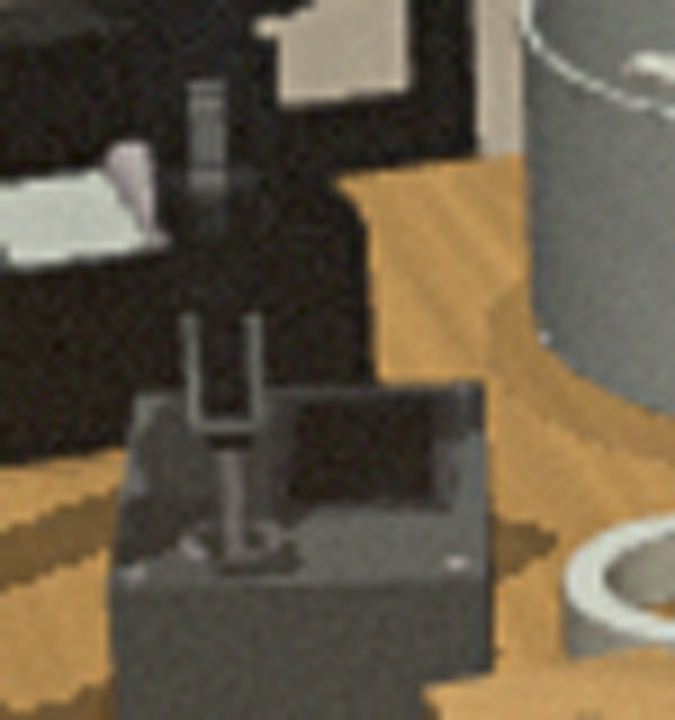

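View pics/t14.png

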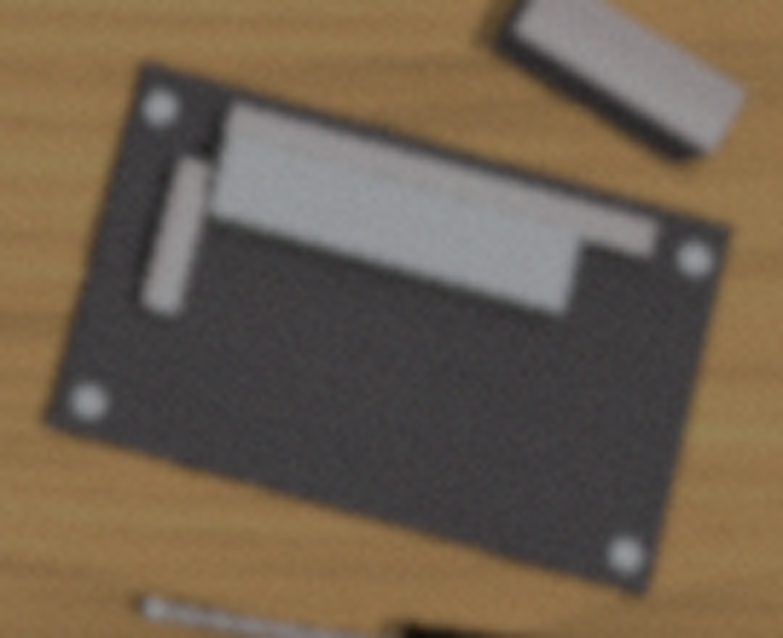

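View pics/s14f.png

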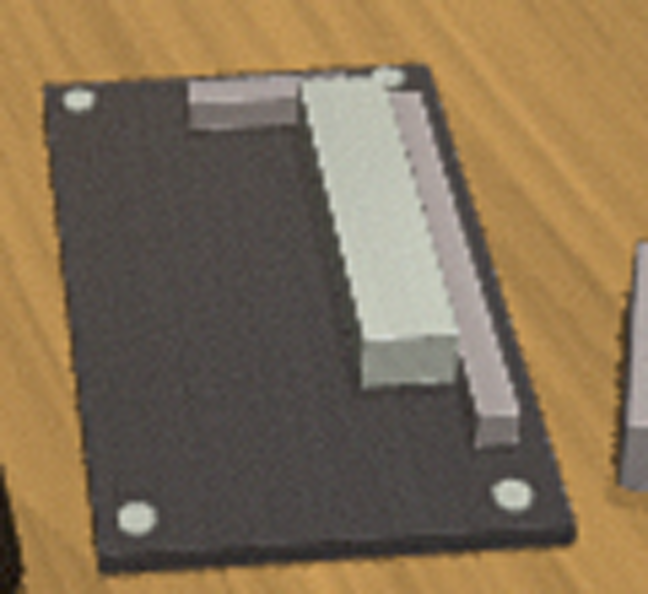

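```bash
cat > m14.py <<'E'
import io,contextlib
with contextlib.redirect_stdout(io.StringIO()): exec(open("m0.py").read())
bo=(t,[bm[1],bm[2],bm[3]],uv([(581,238),(567,315),(211,216)],*A)); bs=(s,[bm[3],bm[0],bm[1],bm[2]],uv([(302,84),(386,81),(459,334),(362,342)],*B))
for a,b in((fo,bo),(so,bs)):
    f,_,_=fit([a],[545,-190,-.2]); v,m,q=fit([b],[575,-200,-.25]); c,sn=np.cos(f[2]),np.sin(f[2]); d=v[:2]-f[:2]
    print((c*d[0]+sn*d[1]).round(1),(-sn*d[0]+c*d[1]).round(1),"dyaw",(v[2]-f[2]).round(4),"res",round(m,2))
E
python3 m14.py
```

```text
32.9 14.0 dyaw -0.0013 res 0.65
34.3 13.9 dyaw -0.0095 res 0.66
```

```bash
python3 - <<'E'
from fit import *
s,t=pickle.load(open("p14.pkl","rb"))
c=cv2.convertScaleAbs(t["color"][165:210,375:415],alpha=1.6)
k=16; im=cv2.resize(c,None,fx=k,fy=k,interpolation=cv2.INTER_NEAREST)
cv2.imwrite("pics/t15.png",im[:600])
c=cv2.convertScaleAbs(s["color"][245:310,350:415],alpha=1.2)
cv2.imwrite("pics/s15.png",cv2.resize(c,None,fx=9,fy=9,interpolation=cv2.INTER_NEAREST))
E
```

```text
(no output)
```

View pics/t15.png

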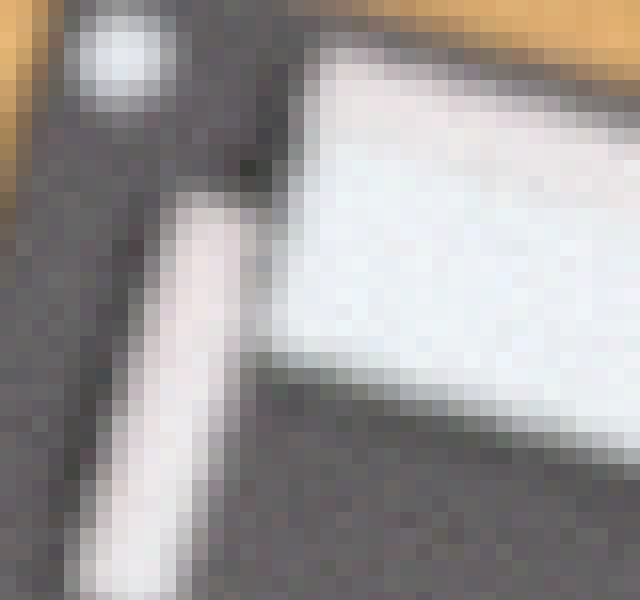

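View pics/s15.png

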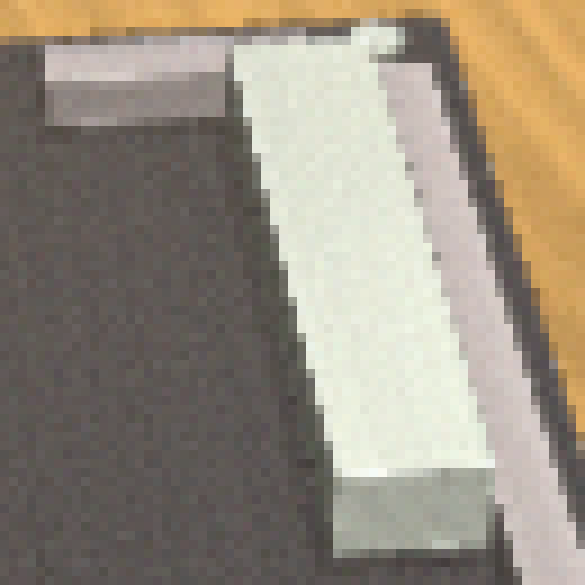

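```bash
python3 - <<'E'
from bench import hand_in,sense
print(hand_in()); st=sense(); print(st["time"],st["tool_pos"],st["ft_force"],st["finger_gap"])
E
```

```text
the job is handed in; nothing more can be done
None
the job is handed in; nothing more can be done
```

I pushed the largest bar against the fence, then along it against the end stop, and pressed it on the fence once more. I then took the stylus from its holder, reached it through the hole in the readout box and pressed the zero button down. I handed the job in at about 18.5 s with the stylus still in the gripper and the button still held down.

**Bar:**
- The gripper stalled at the expected place on both stops, with the last pushes at about 18 N on the fence and 15 N on the end stop.
- My camera fits put the bar at x ≈ 33–34 and y ≈ 14 mm, against the registered 34 and 15 mm. That is about 1 mm short along its length, which is within the accuracy of the fit.
- The close crop showed no clear gap at the end stop. It shows only a thin grey line, about what the bar's exposed end face would give.

**Button:**
- The stylus tip stopped about 36.5 mm above the bench; fully down should be 37 mm.
- The tip did not sink further as I raised the force from 10 to 15 N, well above the 4.5 N that holds the button down.
- There was also about 5 N of sideways force on the tool at the end; I left it.

The pictures show nothing disturbed around the fixture and the box. I didn't take a last picture of the screwdriver's handle, the tape or the bushing. I tried to read the robot's state after handing in, but the interface was already closed.

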